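Eject the used test cassette and trap it with the other finger

TASK

The two-bay test reader on the desk has read the used test cassette: the flat one, with a round sample well and an oblong window in its top. With one finger press the eject key beside its bay, and with the other finger, standing in front of the cassette, trap it as it springs out, before it slides off the tray. Leave the calibration cartridge (the one with the upright grip fin) latched in the other bay and the things on the desk where they are; do not grip or lift the cassette. Finish while holding it trapped: popped out past its catch, lying flat in its bay, at rest against your finger.

Things in the scene. Friction and masses are not known exactly. Their poses are not given: they have to be found in the camera images.
- reader: grey desktop reader, 170 mm (x) by 200 mm (y), fixed to the desk. Origin: centre of its underside, on the desk; x points from its open front to the hood at its rear, +y is 'left', z up. The hood (x +30 to +85 mm) is 65 mm high. In front of it a flat slippery tray, 22 mm above the desk, ends in an open edge at x -85. Two bays run along x at y +23 (left) and -23 (right), 32 mm wide
- cassette: flat white test cassette, 76 x 30 x 14 mm, about 35 g: round sample well (16 mm) near its front end, oblong window (30 x 13 mm) with two thin lines; in the left or right bay, rear 26 mm under the hood. Origin: centre of its underside; latched at reader x +18, y +-23, z 22 mm, front end at x -20. Axes as the reader's; it has come out by as much as its reader x is below +18
- cal_cartridge: white calibration cartridge, as large as the cassette but with a plain top and an upright ribbed grip fin, 40 mm long, 7 mm thick, top 29 mm above its underside; latched in the other bay by an equal spring and catch. Origin: centre of its underside. To be left alone
- key_left (a joint): eject key of the left bay: black cap 26 mm (reader x) by 28 mm (y). 0 = up, grows as pressed down, 0.007 m at its stop; 2 N at first, 4.5 N at the stop; springs back up. It carries the catch nose of the left bay: from about 4.5 mm of travel the nose is below the tray and the cartridge in that bay is let go
- key_left_top (a point): centre of the top of the left eject key, at reader x -47, y +79 mm, 33 mm above the desk and 11 mm above the tray while up; 56 mm along reader y from the line of its bay. With the key at its stop a second fingertip at the same height over the bay is 4 mm above the tray, 10 mm below the cassette's top
- bay_left (a point): point on the tray, on the line of the left bay, at reader x -47, y +23, z 22 mm: abreast of the key. Guides beside the bay are 7 mm high from x -27 to the hood, only 2 mm high in front of that, so a finger has room here. A 22 mm wide finger centred here stops the cassette after some 16 mm
- catch_left (a point): top of the steel catch nose of the left bay, 4 mm thick, 4.5 mm high, at reader x -23, just in front of the latched cartridge. Behind the cartridge a spring plunger pushes it to reader -x with 2.5 N, falling to 1 N after 50 mm, where the plunger stops; let go and not stopped, it shoots out within 0.2 s and off the front edge
- key_right (a joint): eject key of the right bay: black cap 26 mm (reader x) by 28 mm (y). 0 = up, grows as pressed down, 0.007 m at its stop; 2 N at first, 4.5 N at the stop; springs back up. It carries the catch nose of the right bay: from about 4.5 mm of travel the nose is below the tray and the cartridge in that bay is let go
- key_right_top (a point): centre of the top of the right eject key, at reader x -47, y -79 mm, 33 mm above the desk and 11 mm above the tray while up; 56 mm along reader y from the line of its bay. With the key at its stop a second fingertip at the same height over the bay is 4 mm above the tray, 10 mm below the cassette's top
- bay_right (a point): point on the tray, on the line of the right bay, at reader x -47, y -23, z 22 mm: abreast of the key. Guides beside the bay are 7 mm high from x -27 to the hood, only 2 mm high in front of that, so a finger has room here. A 22 mm wide finger centred here stops the cassette after some 16 mm
- catch_right (a point): top of the steel catch nose of the right bay, 4 mm thick, 4.5 mm high, at reader x -23, just in front of the latched cartridge. Behind the cartridge a spring plunger pushes it to reader -x with 2.5 N, falling to 1 N after 50 mm, where the plunger stops; let go and not stopped, it shoots out within 0.2 s and off the front edge
- sample_vial: upright sample vial with a screw cap, 23 mm wide, 62 mm high, to the left of the reader; bystander. Origin: centre of its underside
- sachet: flat foil sachet, 85 x 62 x 14 mm, to the left of the reader; bystander. Origin: centre of its underside
- powder_jar: screw-cap jar, 48 mm wide, 42 mm high, to the right of the reader; bystander. Origin: centre of its underside
- marker: marker pen lying on the desk, 130 mm long, 15 mm thick, in front to the right of the reader; bystander. Origin: under its middle
Not all that is in view belongs to the job. Leave any turquoise look-alike of the cassette alone.

How it is judged:
On the way:
1. a finger presses down the eject key of the bay in which the cassette sits (((y of cassette in the frame of reader above 0 m and value of joint key_left above 0.0035 m and contact force between the fingers and key_left above 0.5 N) or (y of cassette in the frame of reader below 0 m and value of joint key_right above 0.0035 m and contact force between the fingers and key_right above 0.5 N))), for 0.05 s.
At the end, for the whole second after the job is handed in: the cassette has come out 10 to 58 mm from its latched place, lies flat (within 0.1 rad, its underside within about 4 mm of the tray) and straight in its bay, at rest, and a finger bears against it with more than 0.3 N; the calibration cartridge is within 5 mm of where it was (x of cassette in the frame of reader between -0.04 and 0.008 m and (y of cassette in the frame of reader between 0.018 and 0.028 m or y of cassette in the frame of reader between -0.028 and -0.018 m) and z of cassette in the frame of reader between 0.019 and 0.026 m and angle between cassette's own z axis and vertical below 0.1 rad and angle between the x axis of cassette and the x axis of reader, either way round below 0.1 rad and linear speed of cassette below 0.02 m/s and contact force between the fingers and cassette above 0.3 N and distance of cal_cartridge from where it was at the start of the episode below 0.005 m); the arm keeps its last pose, push and grip.
It fails at once if the cassette is lifted (more than 8 mm off the tray) (z of cassette in the frame of reader above 0.03 m).
It fails at once if the cassette slides away (more than 75 mm out, or off the tray) (x of cassette in the frame of reader below -0.057 m or z of cassette in the frame of reader below 0.012 m).
It fails at once if the cassette is gripped or pressed hard (more than 15 N) (contact force between the fingers and cassette above 15 N).
It fails at once if the calibration cartridge is moved (more than 8 mm) (distance of cal_cartridge from where it was at the start of the episode above 0.008 m).
It fails at once if a bystander is moved (more than 20 mm) (distance of any of sample_vial, sachet, powder_jar, marker from where it was at the start of the episode above 0.02 m).
It also fails if it takes over 40 s, if anything falls off the work surface, if the arm or the gripper's body presses on something with over 40 N, if the wrist force passes 120 N, or if a joint passes its speed limit or range.

ROBOT

A 6-joint arm with a two-finger parallel gripper is mounted at the origin on a cart in front of the work surface, level with it; the furniture and walls round the work are solid. World frame = base frame: x ahead of the robot, y to its left, z up, the work surface at z = 0. Lengths are in m, angles in rad, forces in N, time in s.
With the tool pointing down it reaches from about 0.275 to 0.85 m from the base axis. Payload 19 kg.
Tool frame: the origin (TCP) lies on the centre line of the jaws, within the pads' length; the fingertips stand manip.tip_reach ahead of it and the grasp point (between the pads) lies 6 mm ahead of it (manip.tip_reach is the distance from the TCP to the fingertips, in m); z points along the fingers, y is the line along which they close (so a half turn about z gives the same grasp; the last joint's range is limited). The gripper opens to 85 mm and grips with 20 to 120 N. Pads are 22 mm wide; open, the fingers measure 114 mm over their backs; the gripper's body (76 mm by 85 mm) begins 54 mm behind the grasp point. The pads swing forward as they close: fully open they stand 13 mm farther back than shut.
Start: joints at [0.984, 0.15, 1.437, -0, 1.554, -0.134], TCP at [0.252, 0.517, 0.256] pointing down, gripper open.
Joint ranges: [-2.8, 2.8], [-0.68, 2.1], [0.12, 2.68], [-1.39, 4.53], [0.16, 2.79], [-2.81, 2.81]. Speed limits (rad/s): [1.89, 1.89, 2.22, 3.01, 3.01, 3.01].

INTERFACE

Orientations are given as [roll, pitch, yaw] about the fixed x, y, z axes, in that order (R = Rz(yaw) Ry(pitch) Rx(roll)).
In Python, from bench import monitor, optics, workorder, manip gives the robot as it stands. The module is installed in compiled form; this text tells all that it offers.
- The arm moves only by the tool carry_out, never from a script. Its argument "targets" is one flat list of numbers, 5 for each row, row after row: the shift along the tool's x, y, z in m, then the turn about the tool's z in rad, then the finger opening in m, from 0 to 0.0854. In form: [dx, dy, dz, roll, hand, dx, dy, dz, roll, hand, ...]. A call has 1 to 10 rows; each row shifts and turns the commanded pose from where the row before left it, along the tool's axes as they then stand; what a row does not reach is not made up. A row lasts 1/8 s, in which the tool goes at most 62.5 mm and 10.7 degrees, less where a joint would pass 70% of its speed; a pose out of reach is approached as far as the arm can. A call is refused whole if a number of a shift passes 0.0625 or a number of a turn 0.188, either way. A call with a gripper value outside its range is refused whole. The fingers move at their own pace and stop on an object; "newtons" is the grip in N (left out, the last holds). Time passes only in rows, so rows that do not move let the fingers close. It gives the time, the measured TCP pose, the force, the opening and the grip force at its end, in the units of the state.
- monitor.observe(): the state, without advancing time (a new reading comes with each control period).
- optics.camera(name): name is "scene" or "top" or "wrist"; returns a dict with "image" (480x640x3 uint8, red, green, blue), "z_map" (480x640 float32, m along the optical axis (not along the pixel's ray), 0 where there is no reading), "fx", "fy", "cx", "cy" (pixels), "k1" (the pictures are not rectified: a ray, as slopes to the right and down, at radius r is drawn at 1 + k1 r^2 times it, then the intrinsics apply), "rvec" (rotation vector, rad) and "tvec" (3), from world to camera coordinates, as OpenCV has them. Camera axes: x right, y down, z forward; pixel columns grow to the right and rows downward; lengths in m; the calibration is good to about 2 mm. A picture is of the moment at which its call begins.
- workorder.job_done(): hands the job in; it is judged then, once.
Trained networks look in a picture, given as the dict that the camera call returned (one of the last four; its "shot" number tells which), for a name from the list of things; names that differ only in an ending like _2 or _b are one class to them, and where a whole thing is asked for, a point or a joint stands for the part that bears it (a point fixed in the world has none). Each returns a list of dicts, best first, with "confidence" (0 to 1); they miss things now and then, are a little off and sometimes report something else, mostly with a low value. They report only what shows in the picture. A call takes as long as a camera call. They do not tell look-alikes from the thing itself.
- optics.look_for(picture, thing): "centre" ([x, y, z] in m, in the coordinates of the camera as it stood for that picture, good to about 4 mm: the middle of the surface that is visible of it).
- optics.landmark_of(picture, thing): "centre" ([x, y, z] in m, in the coordinates of the camera as it stood for that picture, good to about 4 mm: a listed point, or the origin of a listed thing).
The state is a dict: "t": time; "q": joint angles; "qd": joint speeds; "effort": joint torques, N m; "tool_pos": TCP position; "tool_rot": TCP orientation; "contact_force": force on the tool from outside, world axes, zero at the start; "wrist_torque": the same for the moment, N m; "finger_gap": finger opening in m; "gripper_force": force on a finger pad.
Only numpy, scipy, OpenCV 4.12 (cv2) and the standard library are available. Lean on these libraries where they do the work, as an engineer would, in place of code of your own. Each camera call takes 0.05 s, during which the arm holds its last target. There are 200 camera calls.

## Working session

There is one attempt and no reset: what is moved stays moved. The work goes in short steps, Python scripts to look and compute and a tool call to move; the robot and the scene stay as the last step left them, time stands still between calls to the robot, and variables do not carry over. Pictures are saved under pics/ and viewed, at most 10 in all, crops included, and the job is handed in when it is done.

Besides the shell and the picture viewer there is one more tool, called after "Call:" by a JSON object that holds its "api" and its "payload". carry_out: Moves the arm, as the interface text tells. Its arguments: {"type":"object","properties":{"targets":{"type":"array"},"newtons":{"type":"number"}},"required":["targets"]}

```bash
mkdir -p pics
cat > h.py <<'E'
import numpy as np, cv2
from bench import monitor, optics, workorder, manip
from scipy.spatial.transform import Rotation as R
def toworld(c,p):
    return R.from_rotvec(np.ravel(c["rvec"])).inv().apply(np.asarray(p)-np.ravel(c["tvec"]))
def save(c,n): cv2.imwrite(f"pics/{n}.png",c["image"][:,:,::-1])
E
python3 - <<'E'
from h import *
np.set_printoptions(precision=4,suppress=True)
s=monitor.observe(); print(s["tool_pos"],s["tool_rot"],s["finger_gap"],manip.tip_reach,s["t"])
for n in("scene","top"):
    c=optics.camera(n); save(c,n)
    for t in("reader","cassette","cal_cartridge","key_left_top","key_right_top","bay_left","bay_right","catch_left","catch_right","sample_vial","sachet","powder_jar","marker"):
        print(n,t,[(toworld(c,d["centre"]).round(4).tolist(),round(d["confidence"],2)) for d in optics.landmark_of(c,t)[:3]])
E
```

```text
[0.2515 0.5169 0.2557] [-3.1404 -0.0002  2.6888] 0.0855827586810773 0.025 0.0
scene reader [([0.5765, 0.1619, 0.0039], 0.9)]
scene cassette [([0.4218, 0.3755, -0.0014], 0.87), ([0.5929, 0.1804, 0.0215], 0.76), ([0.38, 0.2296, -0.0025], 0.7)]
scene cal_cartridge [([0.5821, 0.1366, 0.0199], 0.86), ([0.5233, 0.1517, 0.0237], 0.52)]
scene key_left_top [([0.5461, 0.2498, 0.0347], 0.6)]
scene key_right_top [([0.5077, 0.1008, 0.0338], 0.7)]
scene bay_left [([0.5327, 0.1976, 0.0236], 0.9)]
scene bay_right [([0.5261, 0.1543, 0.0269], 0.88), ([0.5198, 0.019, 0.0002], 0.54)]
scene catch_left [([0.5603, 0.1926, 0.0247], 0.81), ([0.5515, 0.1416, 0.0268], 0.47)]
scene catch_right []
scene sample_vial [([0.6519, 0.3088, -0.0021], 0.72)]
scene sachet [([0.5693, 0.3549, 0.0023], 0.97), ([0.4235, -0.2149, -0.0011], 0.61), ([0.6498, 0.3036, -0.0012], 0.15)]
scene powder_jar [([0.5225, 0.0186, 0.0008], 0.77), ([0.5338, 0.1968, 0.0244], 0.19)]
scene marker [([0.4218, -0.217, -0.0009], 0.6), ([0.5707, 0.355, -0.0022], 0.56)]
top reader [([0.5762, 0.1656, 0.0015], 0.62), ([0.5206, 0.1499, 0.0249], 0.22)]
top cassette [([0.3789, 0.234, 0.0006], 0.9), ([0.4233, 0.3794, -0.0004], 0.66), ([0.5918, 0.1841, 0.0249], 0.64)]
top cal_cartridge [([0.5875, 0.1385, 0.0259], 0.84)]
top key_left_top [([0.5485, 0.2494, 0.0323], 0.76)]
top key_right_top [([0.512, 0.0955, 0.0337], 0.65)]
top bay_left [([0.5359, 0.1975, 0.0222], 0.93)]
top bay_right []
top catch_left [([0.5594, 0.1907, 0.0292], 0.56), ([0.535, 0.199, 0.0251], 0.32)]
top catch_right [([0.5436, 0.1455, 0.0252], 0.61)]
top sample_vial [([0.6486, 0.307, 0.0023], 0.75)]
top sachet [([0.574, 0.3592, 0.0037], 0.71)]
top powder_jar [([0.5208, 0.0203, 0.0017], 0.82), ([0.6478, 0.3093, 0.0008], 0.3)]
top marker [([0.4246, -0.2186, -0.0016], 0.64)]
```

View pics/top.png

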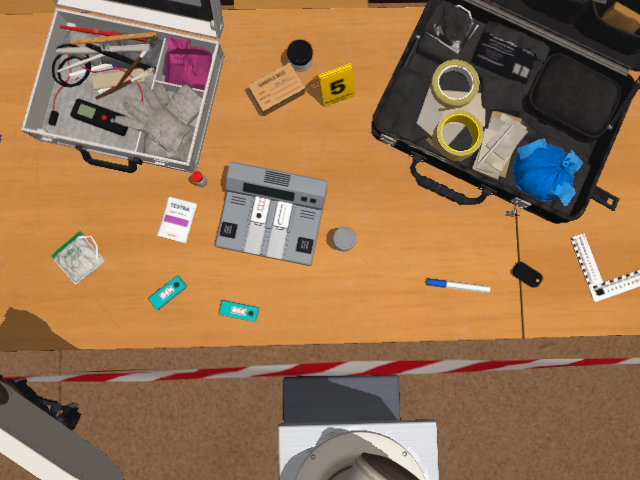

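View pics/scene.png

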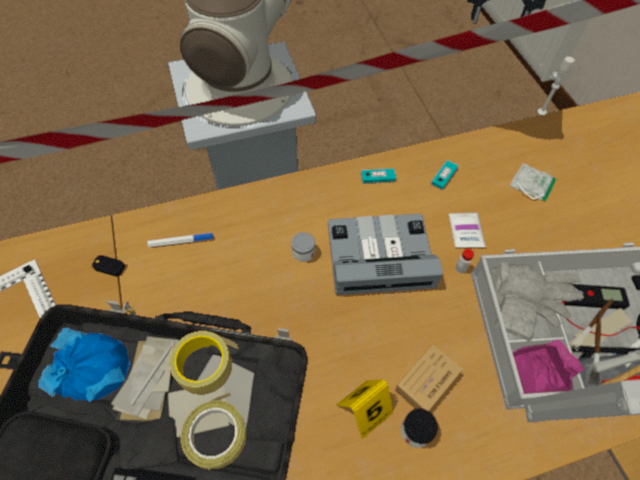

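Run:
```python
from h import *
np.set_printoptions(precision=4,suppress=True)
# fit reader pose (x,y,yaw) from landmarks, both cameras
L={"key_left_top":(-47,79),"key_right_top":(-47,-79),"bay_left":(-47,23),"catch_left":(-23,23),"catch_right":(-23,-23),"bay_right":(-47,-23),"reader":(0,0)}
W={"key_left_top":[(.5461,.2498),(.5485,.2494)],"key_right_top":[(.5077,.1008),(.512,.0955)],"bay_left":[(.5327,.1976),(.5359,.1975)],"catch_left":[(.5603,.1926),(.5594,.1907)],"catch_right":[(.5436,.1455)],"bay_right":[(.5261,.1543)],"reader":[(.5765,.1619),(.5762,.1656)],
"cas":[(.5929,.1804),(.5918,.1841)],"cal":[(.5821,.1366),(.5875,.1385)]}
L["cas"]=(18,23);L["cal"]=(18,-23)
from scipy.optimize import least_squares
P=np.array([L[k] for k in W for _ in W[k]])/1e3; Q=np.array([w for k in W for w in W[k]])
def tf(v,P): c,s=np.cos(v[2]),np.sin(v[2]); return P@np.array([[c,s],[-s,c]])+v[:2]
r=least_squares(lambda v:(tf(v,P)-Q).ravel(),[.577,.163,-.2],loss="soft_l1",f_scale=.003)
print(r.x,(tf(r.x,P)-Q).round(4).tolist())
for k in("key_left_top","bay_left"):print(k,tf(r.x,np.array([L[k]])/1e3))
```

```text
[ 0.5744  0.1636 -0.2406] [[0.0015, 0.0018], [-0.0009, 0.0022], [0.0022, -0.0027], [-0.0021, 0.0026], [0.0015, -0.0004], [-0.0017, -0.0003], [-0.0028, -0.0011], [-0.0019, 0.0008], [0.003, 0.0013], [-0.0028, -0.0018], [-0.0021, 0.0017], [-0.0018, -0.002], [0.0044, 0.0013], [0.0055, -0.0024], [0.0043, 0.0004], [-0.0011, -0.0015]]
key_left_top [[0.5476 0.2516]]
bay_left [[0.5342 0.1972]]
```

The cassette, with its well, is in the left bay at about (260,208) in the top view. The calibration cartridge's fin is at (283,213). The turquoise decoys lie in front. I'll move above the left key and bay.

Call:
{"api": "carry_out", "payload": {"targets": [0,0,0,-0.106,0.042,0,0,0,-0.106,0.042,-0.0439,-0.0269,0,0,0.042,-0.0439,-0.0269,0,0,0.042,-0.0439,-0.0269,0,0,0.042,-0.0439,-0.0269,0,0,0.042,-0.0439,-0.0269,0,0,0.042,-0.0439,-0.0269,0,0,0.042,-0.0439,-0.0269,0,0,0.042,-0.0439,-0.0269,0,0,0.042]}}

```text
t: 2.65
tool_pos: [0.5423, 0.2229, 0.2564]
tool_rot: [3.142, 0.0, 2.901]
contact_force: [1.0, 0.4, -0.7]
finger_gap: 0.042
gripper_force: 0.0
```

```bash
cat > look.py <<'E'
from h import *
import sys
np.set_printoptions(precision=4,suppress=True)
s=monitor.observe(); print(s["tool_pos"],s["tool_rot"],s["finger_gap"],s["contact_force"],s["t"])
c=optics.camera("wrist"); save(c,sys.argv[1])
for t in("reader","cassette","cal_cartridge","key_left_top","key_right_top","bay_left","catch_left","catch_right","bay_right"):
    print(t,[(toworld(c,d["centre"]).round(4).tolist(),round(d["confidence"],2)) for d in optics.landmark_of(c,t)[:2]])
E
python3 look.py w1
```

```text
[0.5423 0.2229 0.2564] [3.1415 0.0002 2.9008] 0.04200796539595064 [ 1.0057  0.3755 -0.6504] 2.65
reader [([0.5744, 0.1638, 0.0003], 0.84)]
cassette [([0.3798, 0.2363, 0.002], 0.95), ([0.5924, 0.1829, 0.0235], 0.88)]
cal_cartridge [([0.5834, 0.1424, 0.0203], 0.66), ([0.5194, 0.1543, 0.0241], 0.28)]
key_left_top [([0.545, 0.2558, 0.0329], 0.72)]
key_right_top [([0.5423, 0.1483, 0.0265], 0.57)]
bay_left [([0.534, 0.1988, 0.0248], 0.55)]
catch_left [([0.5545, 0.1988, 0.0281], 0.74)]
catch_right [([0.5441, 0.1487, 0.0275], 0.6), ([0.5931, 0.1875, 0.0212], 0.24)]
bay_right [([0.518, 0.1536, 0.0253], 0.88)]
```

View pics/w1.png

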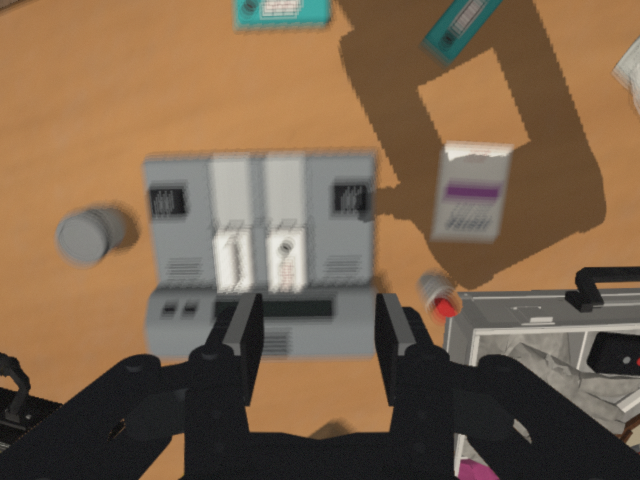

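The wrist view shows the cassette, with its well, at (287,255) in the bay on the image's right, next to the key at (352,198). The reader is square with the image, so the yaw is right. Next I'll measure the key and fingertips by pixel.

Run:
```python
from h import *
np.set_printoptions(precision=4,suppress=True)
c=optics.camera("wrist")
K=np.array([[c["fx"],0,c["cx"]],[0,c["fy"],c["cy"]],[0,0,1]]);D=np.array([c["k1"],0,0,0,0])
Rw=R.from_rotvec(np.ravel(c["rvec"]));o=Rw.inv().apply(-np.ravel(c["tvec"]))
def px(u,v,z):
    n=cv2.undistortPoints(np.array([[[u,v]]],float),K,D)[0,0];d=Rw.inv().apply([*n,1]);return o+d*(z-o[2])/d[2]
def dp(u,v):
    n=cv2.undistortPoints(np.array([[[u,v]]],float),K,D)[0,0];z=c["z_map"][v,u];return toworld(c,[n[0]*z,n[1]*z,z])
f=lambda w:(R.from_euler("z",.2406).apply(np.r_[w[:2]-[.5744,.1636],w[2]]))
for n,u,v,z in(("key",352,199,.033),("bay",285,199,.022),("keyR",168,200,.033),("cornerL",375,153,.022),("cornerR",147,157,.022),("cassfront",287,226,.036)):
    w=px(u,v,z);print(n,w,f(w))
for u,v in((352,199),(285,199)): print("depth",dp(u,v))
s=monitor.observe();print("tcp in reader",f(np.array(s["tool_pos"])))
for v in(294,297,302,310):
    print(v,[(u,f(dp(u,v)).round(4).tolist()) for u in(238,244,250,256,260,378,384,390,396,402)])
```

```text
key [0.5462 0.2526 0.033 ] [-0.0486  0.0797  0.033 ]
bay [0.535  0.1968 0.022 ] [-0.0462  0.0229  0.022 ]
keyR [0.5098 0.1017 0.033 ] [-0.048  -0.0755  0.033 ]
cornerL [0.5149 0.2802 0.022 ] [-0.0856  0.099   0.022 ]
cornerR [0.4712 0.0918 0.022 ] [-0.0831 -0.0943  0.022 ]
cassfront [0.5552 0.1943 0.036 ] [-0.026   0.0252  0.036 ]
depth [0.5463 0.2526 0.0326]
depth [0.5347 0.197  0.0234]
tcp in reader [-0.0472  0.0516  0.2565]
294 [(238, [0.0313, -0.0174, 0.0482]), (244, [-0.0581, 0.0252, 0.239]), (250, [-0.058, 0.0273, 0.2389]), (256, [-0.0579, 0.0294, 0.2386]), (260, [-0.0585, 0.031, 0.2397]), (378, [-0.0583, 0.073, 0.2394]), (384, [-0.0582, 0.0752, 0.2391]), (390, [-0.0582, 0.0773, 0.2392]), (396, [-0.0579, 0.0796, 0.2385]), (402, [0.0535, 0.134, 0.0006])]
297 [(238, [0.0326, -0.0169, 0.0514]), (244, [-0.0584, 0.0257, 0.2421]), (250, [-0.059, 0.0281, 0.2433]), (256, [-0.0585, 0.03, 0.2422]), (260, [-0.058, 0.0312, 0.2413]), (378, [-0.0579, 0.0728, 0.241]), (384, [-0.0576, 0.075, 0.2404]), (390, [-0.0579, 0.077, 0.241]), (396, [-0.0584, 0.079, 0.2421]), (402, [0.0562, 0.134, 0.0017])]
302 [(238, [0.0361, -0.0167, 0.0538]), (244, [-0.0579, 0.0262, 0.245]), (250, [-0.058, 0.0283, 0.2453]), (256, [-0.1217, 0.0518, 0.375]), (260, [-0.0562, 0.0312, 0.2416]), (378, [-0.0555, 0.073, 0.2401]), (384, [-0.058, 0.0743, 0.2452]), (390, [-0.0576, 0.0765, 0.2444]), (396, [-0.0579, 0.0785, 0.2451]), (402, [0.0622, 0.1346, 0.0005])]
310 [(238, [-0.0579, 0.0252, 0.251]), (244, [-0.0578, 0.0272, 0.2509]), (250, [-0.0582, 0.0293, 0.2516]), (256, [-0.0572, 0.031, 0.2496]), (260, [-0.054, 0.0313, 0.2434]), (378, [-0.0534, 0.0728, 0.2421]), (384, [-0.0578, 0.0735, 0.2508]), (390, [-0.0584, 0.0752, 0.252]), (396, [-0.0579, 0.0774, 0.251]), (402, [-0.0579, 0.0794, 0.2509])]
```

Call:
{"api": "carry_out", "payload": {"targets": [0,-0.0006,0.05,0,0.05,0,0,0.05,0,0.05,0,0,0.05,0,0.05,0,0,0.035,0,0.05,0,0,0,0,0.05,0,0,0,0,0.05]}}

```text
t: 3.95
tool_pos: [0.5418, 0.2241, 0.073]
tool_rot: [3.141, 0.002, 2.901]
contact_force: [0.5, 0.2, 0.6]
finger_gap: 0.0501
gripper_force: 0.0
```

```bash
python3 look.py w2
```

```text
[0.5418 0.2241 0.073 ] [3.1408 0.0016 2.9012] 0.05013195572887599 [0.4716 0.1796 0.5653] 3.95
reader []
cassette [([0.5943, 0.1861, 0.0229], 0.73)]
cal_cartridge []
key_left_top [([0.5428, 0.2549, 0.0332], 0.74)]
key_right_top [([0.5121, 0.0991, 0.0346], 0.84)]
bay_left [([0.5326, 0.1972, 0.0237], 0.83), ([0.5565, 0.1967, 0.0271], 0.38)]
catch_left [([0.5552, 0.1989, 0.0286], 0.84)]
catch_right [([0.5433, 0.149, 0.0287], 0.73)]
bay_right [([0.5187, 0.1525, 0.0254], 0.92)]
```

View pics/w2.png

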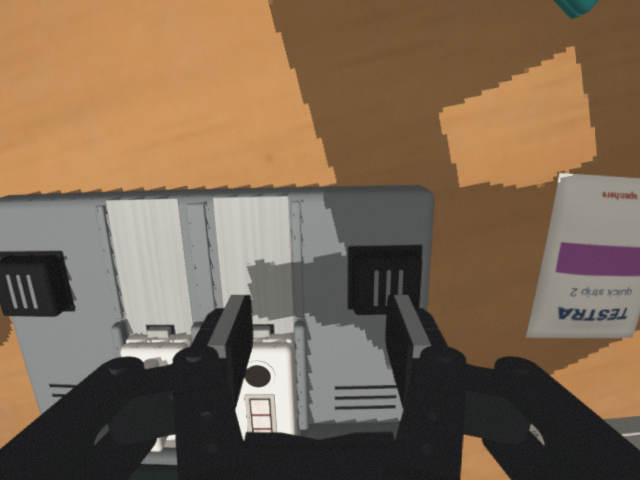

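The fingers now stand over the left key (385,280) and in front of the cassette in the left bay (255,240). I'll creep down until one touches.

Call:
{"api": "carry_out", "payload": {"targets": [0.001,0,0.014,0,0.05,0,0,0.002,0,0.05,0,0,0,0,0.05]}}

```text
t: 4.82
tool_pos: [0.5399, 0.2238, 0.0548]
tool_rot: [-3.141, -0.001, 2.901]
contact_force: [-0.8, 0.1, 2.2]
finger_gap: 0.0502
gripper_force: 0.7
```

Run:
```python
from h import *
np.set_printoptions(precision=4,suppress=True)
s=monitor.observe();print(s["tool_pos"],s["contact_force"],s["wrist_torque"])
c=optics.camera("wrist"); save(c,"w3")
K=np.array([[c["fx"],0,c["cx"]],[0,c["fy"],c["cy"]],[0,0,1]]);D=np.array([c["k1"],0,0,0,0])
f=lambda w:(R.from_euler("z",.2406).apply(np.r_[w[:2]-[.5744,.1636],w[2]]))
def dp(u,v):
    n=cv2.undistortPoints(np.array([[[u,v]]],float),K,D)[0,0];z=c["z_map"][v,u];return f(toworld(c,[n[0]*z,n[1]*z,z]))
for v in (285,289,292,294,296,298): print(v,[(u,dp(u,v).round(3).tolist()) for u in range(220,250,6)],[(u,dp(u,v).round(3).tolist()) for u in range(388,420,6)])
```

```text
[0.5399 0.2238 0.0548] [-0.7727  0.0831  2.2198] [-0.0421  0.1778  0.0327]
285 [(220, [-0.056, 0.012, 0.023]), (226, [-0.056, 0.014, 0.023]), (232, [-0.056, 0.016, 0.023]), (238, [-0.056, 0.019, 0.023]), (244, [-0.056, 0.021, 0.023])] [(388, [-0.061, 0.076, 0.034]), (394, [-0.06, 0.078, 0.032]), (400, [-0.061, 0.08, 0.034]), (406, [-0.061, 0.082, 0.034]), (412, [-0.061, 0.084, 0.034]), (418, [-0.061, 0.087, 0.034])]
289 [(220, [-0.054, 0.012, 0.023]), (226, [-0.054, 0.014, 0.023]), (232, [-0.055, 0.017, 0.025]), (238, [-0.054, 0.019, 0.023]), (244, [-0.054, 0.021, 0.023])] [(388, [-0.059, 0.076, 0.034]), (394, [-0.059, 0.078, 0.033]), (400, [-0.059, 0.08, 0.033]), (406, [-0.059, 0.082, 0.034]), (412, [-0.059, 0.085, 0.033]), (418, [-0.059, 0.087, 0.033])]
292 [(220, [-0.053, 0.012, 0.024]), (226, [-0.053, 0.014, 0.023]), (232, [-0.053, 0.016, 0.022]), (238, [-0.053, 0.019, 0.023]), (244, [-0.053, 0.021, 0.023])] [(388, [-0.058, 0.076, 0.033]), (394, [-0.057, 0.078, 0.032]), (400, [-0.059, 0.08, 0.035]), (406, [-0.058, 0.083, 0.034]), (412, [-0.058, 0.085, 0.034]), (418, [-0.058, 0.08
[... 344 characters left out ...]
087, 0.034])]
296 [(220, [-0.051, 0.012, 0.024]), (226, [-0.051, 0.014, 0.023]), (232, [-0.059, 0.02, 0.04]), (238, [-0.059, 0.022, 0.039]), (244, [-0.059, 0.024, 0.039])] [(388, [-0.057, 0.076, 0.036]), (394, [-0.059, 0.077, 0.039]), (400, [-0.059, 0.079, 0.039]), (406, [-0.059, 0.081, 0.04]), (412, [-0.056, 0.085, 0.034]), (418, [-0.056, 0.087, 0.034])]
298 [(220, [-0.05, 0.011, 0.023]), (226, [-0.05, 0.014, 0.023]), (232, [-0.059, 0.02, 0.041]), (238, [-0.059, 0.022, 0.041]), (244, [-0.059, 0.025, 0.041])] [(388, [-0.057, 0.076, 0.036]), (394, [-0.059, 0.077, 0.041]), (400, [-0.059, 0.079, 0.042]), (406, [-0.058, 0.081, 0.04]), (412, [-0.055, 0.085, 0.033]), (418, [-0.056, 0.087, 0.035])]
```

View pics/w3.png

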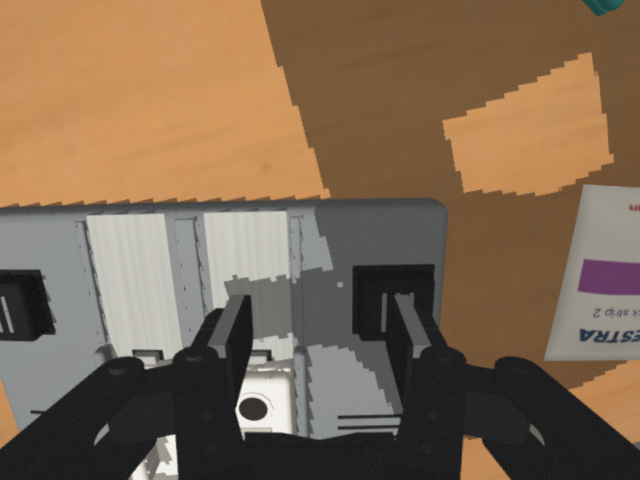

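Call:
{"api": "carry_out", "payload": {"targets": [0,0,0.002,0,0.05,0,0,0.002,0,0.05,0,0,0,0,0.05]}}

```text
t: 5.25
tool_pos: [0.5403, 0.224, 0.0513]
tool_rot: [3.141, 0.0, 2.901]
contact_force: [-0.3, 0.0, 2.8]
finger_gap: 0.0501
gripper_force: 1.3
```

Call:
{"api": "carry_out", "payload": {"targets": [0,0,0.002,0,0.05,0,0,0,0,0.05]}}

```text
t: 5.5
tool_pos: [0.5403, 0.224, 0.0493]
tool_rot: [3.142, 0.0, 2.901]
contact_force: [0.1, 1.4, 4.3]
finger_gap: 0.0498
gripper_force: 2.9
```

Call:
{"api": "carry_out", "payload": {"targets": [0,0,0.002,0,0.05,0,0,0,0,0.05]}}

```text
t: 5.75
tool_pos: [0.5404, 0.224, 0.0478]
tool_rot: [3.141, 0.0, 2.901]
contact_force: [-2.6, -1.0, 11.3]
finger_gap: 0.0501
gripper_force: 6.4
```

The upward force has jumped and there is now a push along reader −x, so the key is at its stop and the cassette has probably popped. I'll check.

Run:
```python
from h import *
f=lambda w:(R.from_euler("z",.2406).apply(np.r_[w[:2]-[.5744,.1636],w[2]])).round(4)
s=monitor.observe();F=[]
for n in("wrist","top","scene"):
    c=optics.camera(n)
    s=monitor.observe();F.append(s["contact_force"]);
    for t in("cassette","cal_cartridge"): print(n,t,[(f(toworld(c,d["centre"])),round(d["confidence"],2)) for d in optics.landmark_of(c,t)[:3]])
    if n=="wrist": save(c,"w4")
print(np.array(F).round(2), R.from_euler("z",.2406).apply(np.mean(F,0)),s["gripper_force"],s["tool_pos"])
```

```text
wrist cassette [(array([0.0001, 0.0266, 0.0225]), 0.91)]
wrist cal_cartridge [(array([ 0.0177, -0.0214,  0.022 ]), 0.65)]
top cassette [(array([-0.1975,  0.17  ,  0.0028]), 0.79)]
top cal_cartridge [(array([ 0.0193, -0.0209,  0.0255]), 0.55)]
scene cassette [(array([0.0024, 0.0237, 0.0228]), 0.93), (array([-0.1986,  0.1699, -0.0014]), 0.76), (array([-0.2036,  0.0231, -0.002 ]), 0.73)]
scene cal_cartridge [(array([ 0.0106, -0.0228,  0.021 ]), 0.74), (array([-0.0168, -0.0279,  0.028 ]), 0.29)]
[[-2.5  -1.14 10.96]
 [-2.91 -0.45 10.83]
 [-2.39  0.06 10.85]] [-2.40050862 -1.11367739 10.88076358] 6.5361969989317 [0.54036382 0.22399582 0.04782987]
```

View pics/w4.png

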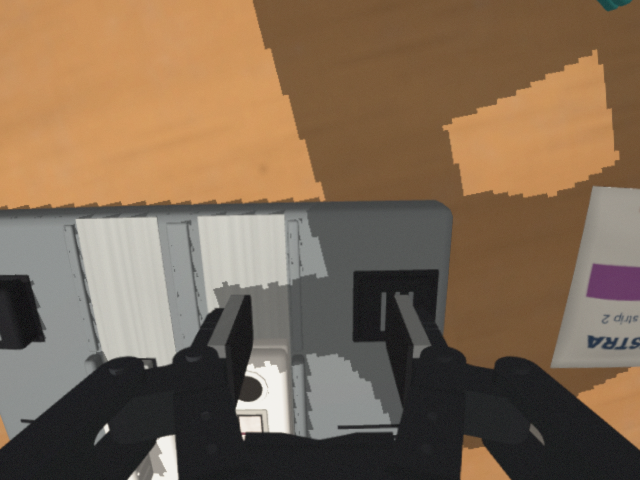

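The cassette has come out about 17 mm (its front edge is now at row 347). It rests against the finger with about 2.4 N, flat and straight, and the calibration cartridge hasn't moved. I'll hand the job in.

```bash
python3 -c "
from h import *
print(workorder.job_done())"
```

```text
the job is handed in; nothing more can be done
None
```

I pressed the left key to its stop and trapped the cassette about 17 mm out, lying flat and at rest against the other finger with about 2.4 N. The calibration cartridge is still latched, and the job is handed in; the hand-in returned no verdict.

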